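Wedge the tablet screen open and hold it

TASK

Open the tablet in the repair fixture for the technician: pick up the orange wedge by its grip, lay it flat on the fixture's plate and push it tip first, straight between the yellow lines, gently under the near edge of the screen until that edge just lifts off the tablet body, about 4 mm (the black line on the wedge is then at the screen's edge), and no higher than 7 mm. Finish while holding the wedge there in the gripper: do not let go of it or pull it back. Touch the screen with nothing but the wedge, and leave the other things on the bench where they are.

Things in the scene. Friction and masses are not known exactly. Their poses are not given: they have to be found in the camera images.
- wedge: orange pry wedge, 108 x 24 mm, 60 g, lying flat. Origin: under the middle of its grip, an upright ribbed block 44 mm long (x), 24 mm wide (y), 32 mm high, to be gripped across y from above. x points to the thin tip, z up. The ramp falls straight from 18 mm high at x = 22 mm to 2 mm at the tip, x = 86 mm. Black line across the ramp 28 mm from the tip.
- wedge_tip (a point): middle of the wedge's tip edge, on its flat underside (86 mm from the wedge's origin along its x)
- fixture: aluminium plate 270 x 210 mm, 12 mm high, fixed to the table. Origin: on the table under the middle of the screen's near edge; x points from the plate's empty flat near half (x -130 to 0 mm, yellow lane lines at y = -27 and 27 mm) to the tablet (x 0 to 123 mm), y to the left, z up. The wedge goes in along +x
- bay (a point): mouth of the open bay between plate and screen in the middle of the tablet's near side; point on the plate's top (12 mm above the table) under the middle of the screen's near edge. The bay is 54 mm wide, 58 mm deep, 5 mm high (the tablet's grey body stands 5 mm high on the plate beside and behind it)
- screen (a joint): opening angle of the screen, a white-framed black panel 122 (x) x 200 x 3.5 mm hinged at its far edge: 0 = shut, grows as the near edge rises (0.0082 rad per mm). Weight and a light spring close it, about 3 N at the near edge. With the wedge flat on the plate the edge starts to rise when the tip is 12 mm past it, and is 4 mm up at 28 mm (1 mm per 4 mm)
- screen_edge (a point): middle of the screen's near lower edge; moves with the screen; shut, it is 17 mm above the table, 5 mm above the plate
- screwdriver: bystander: small screwdriver with a red handle, 170 mm long, lying down
- phone: bystander: dark phone lying flat, 72 x 150 x 8 mm; origin under its centre
- cleaner: bystander: blue bottle with a white cap, 52 mm across, 130 mm tall; origin under its centre
- flux_jar: bystander: small amber jar with a steel cap, 44 mm across, 35 mm tall; origin under its centre
- paste_jar: bystander: green jar with a white cap, 60 mm across, 50 mm tall; origin under its centre
- parts_tray: bystander: open steel tray, 90 x 130 x 25 mm; origin under its centre
- tin: bystander: flat aluminium tin, 60 x 90 x 22 mm; origin under its centre
Not all that is in view belongs to the job. Several things look just like the wedge: the one meant starts farthest from the robot's base.

How it is judged:
By the outcome, as a careful person would: the job done as asked, in the order asked, and still so for the second after the job is handed in, while the arm keeps its last pose, push and grip.
It also fails if it takes over 45 s, if anything falls off the work surface, if the arm or the gripper's body presses on something with over 40 N, if the wrist force passes 120 N, or if a joint passes its speed limit or range.

ROBOT

A 6-joint arm with a two-finger parallel gripper is mounted at the origin on the work surface. World frame = base frame: x ahead of the robot, y to its left, z up, the work surface at z = 0. Lengths are in m, angles in rad, forces in N, time in s.
With the tool pointing down it reaches from about 0.375 to 0.975 m from the base axis. Payload 3.8 kg.
Tool frame: the origin (TCP) lies between the finger pads; the fingertips stand 14 mm ahead of it and the grasp point (between the pads) lies 5 mm behind it (tip_extent is the z of the fingertips in the tool frame, in m); z points along the fingers, y is the line along which they close (so a half turn about z gives the same grasp; the last joint's range is limited). The gripper opens to 85 mm and grips with 20 to 120 N. Pads are 22 mm wide; open, the fingers measure 114 mm over their backs; the gripper's body (76 mm by 85 mm) begins 54 mm behind the grasp point. The pads swing forward as they close: fully open they stand 13 mm farther back than shut.
Start: joints at [-1.38, 0.264, 1.604, -0, 1.274, -0.037], TCP at [0.152, -0.658, 0.245] pointing down, gripper open.
Joint ranges: [-2.63, 2.63], [-0.94, 2.18], [0.31, 2.57], [-1.31, 4.45], [0, 2.66], [-2.55, 2.55]. Speed limits (rad/s): [2.57, 2.57, 3.14, 3.14, 3.14, 3.14].

INTERFACE

Orientations are given as [roll, pitch, yaw] about the fixed x, y, z axes, in that order (R = Rz(yaw) Ry(pitch) Rx(roll)).
In Python, from bench import * gives the robot as it stands.
- The arm moves only by the tool arm_command, never from a script. Its argument "rows" is one flat list of numbers, 5 for each row, row after row: the shift along the tool's x, y, z in mm, then the turn about the tool's z in degrees, then the opening, from 0 (shut) to 1 (fully open). In form: [tx, ty, tz, roll, claw, tx, ty, tz, roll, claw, ...]. A call has 1 to 20 rows; each row is the pose to reach, as a shift and turn from the pose commanded when the call began, along the tool's axes at that moment; what a row does not reach only later rows make up. A row lasts 1/10 s, in which the tool goes at most 50 mm and 8.59 degrees, less where a joint would pass 70% of its speed; a pose out of reach is approached as far as the arm can. A call with a gripper value outside its range is refused whole. The fingers move at their own pace and stop on an object; the grip force is fixed at half the most. Time passes only in rows, so rows that repeat a pose let the fingers close. It gives the time, the measured TCP pose, the force, the opening and the grip force at its end, in the units of the state.
- get_obs(): the state, without advancing time (a new reading comes with each control period).
- get_image(name): name is "side" or "top"; returns a dict with "pixels" (420x560x3 uint8, red, green, blue), "mtx" (3x3 intrinsics, pixels), "rvec" (rotation vector, rad) and "tvec" (3), from world to camera coordinates, as OpenCV has them. Camera axes: x right, y down, z forward; pixel columns grow to the right and rows downward; lengths in m; the calibration is good to about 2 mm. A picture is of the moment at which its call begins. There is no depth.
- finish_job(): hands the job in; it is judged then, once.
Trained networks look in a picture, given as the dict that the camera call returned (one of the last four; its "shot" number tells which), for a name from the list of things; names that differ only in an ending like _2 or _b are one class to them, and where a whole thing is asked for, a point or a joint stands for the part that bears it (a point fixed in the world has none). Each returns a list of dicts, best first, with "conf" (0 to 1); they miss things now and then, are a little off and sometimes report something else, mostly with a low value. They report only what shows in the picture. A call takes as long as a camera call. They do not tell look-alikes from the thing itself.
- spot_in(picture, query): "location" ([row, column] in pixels, amid what is visible of it).
- outline_of(picture, query): "pixels" (420x560 bool, what is visible of it) and "location" ([row, column] in pixels, amid what is visible of it).
The state is a dict: "time_s": time; "joint_pos": joint angles; "qvel": joint speeds; "tau": joint torques, N m; "tcp_pos": TCP position; "eef_rot": TCP orientation; "force": force on the tool from outside, world axes, zero at the start; "torque": the same for the moment, N m; "grip_width": opening from 0.0 (shut) to 1.0 (fully open); "finger_force": force on a finger pad.
Only numpy, scipy, OpenCV 4.12 (cv2) and the standard library are available. Lean on these libraries where they do the work, as an engineer would, in place of code of your own. Each camera call takes 0.05 s, during which the arm holds its last target. There are 200 camera calls.

## Working session

There is one attempt and no reset: what is moved stays moved. The work goes in short steps, Python scripts to look and compute and a tool call to move; the robot and the scene stay as the last step left them, time stands still between calls to the robot, and variables do not carry over. Pictures are saved under pics/ and viewed, at most 10 in all, crops included, and the job is handed in when it is done.

Besides the shell and the picture viewer there is one more tool, called after "Emit:" by a JSON object that holds its "method" and its "body". arm_command: Moves the arm, as the interface text tells. Its arguments: {"type":"object","properties":{"rows":{"type":"array","items":{"type":"number"}}},"required":["rows"]}

```bash
mkdir -p pics; cat > h.py <<'E'
from bench import *
import numpy as np, cv2
def ray(im,px,z):
    "pixel [row,col] -> world point at height z"
    R=cv2.Rodrigues(np.array(im["rvec"],float))[0]; t=np.array(im["tvec"],float).ravel()
    u=cv2.undistortPoints(np.array([[[px[1],px[0]]]],float),np.array(im["mtx"],float),None)[0,0]
    c=-R.T@t; d=R.T@np.array([u[0],u[1],1]); return c+d*(z-c[2])/d[2]
def proj(im,p):
    q=cv2.projectPoints(np.array(p,float).reshape(-1,3),np.array(im["rvec"],float),np.array(im["tvec"],float),np.array(im["mtx"],float),None)[0][:,0]
    return q[:,::-1]
def save(im,n,crop=None,s=1):
    a=im["pixels"][:,:,::-1]
    if crop: a=a[crop[0]:crop[1],crop[2]:crop[3]]
    cv2.imwrite(f"pics/{n}.png",cv2.resize(a,None,fx=s,fy=s,interpolation=cv2.INTER_CUBIC))
E
python3 - <<'E'
from h import *
o=get_obs(); print(o)
a=get_image("top"); b=get_image("side")
cv2.imwrite("pics/top.png",a["pixels"][:,:,::-1]); save(b,"side")
for n,im in(("top",a),("side",b)):
  R=cv2.Rodrigues(np.array(im["rvec"]))[0];print(n,"cam",-R.T@np.array(im["tvec"]).ravel())
  for q in ["wedge","screen","fixture","screwdriver","phone","cleaner","flux_jar","paste_jar","parts_tray","tin"]:
    for r in spot_in(im,q): print(n,q,round(r["conf"],2),np.round(r["location"]),np.round(ray(im,r["location"],0.01),3))
E
```

```text
{'time_s': 0.0, 'joint_pos': array([-1.37989850e+00,  2.64759464e-01,  1.60537281e+00, -2.26559142e-05,
        1.27370030e+00, -3.68902567e-02]), 'qvel': array([-0.00239322,  0.00024409,  0.00011472, -0.00011589, -0.0005825 ,
       -0.00139764]), 'tau': array([ 6.75673509e-04, -5.15111840e+01, -3.67313397e+01,  1.92125990e-04,
        1.28903883e-02, -8.53238813e-07]), 'tcp_pos': array([ 0.15229548, -0.65687692,  0.24395838]), 'eef_rot': array([-3.13935346e+00, -6.09787861e-05,  2.27794675e-01]), 'force': array([0.47955052, 0.62602162, 0.52618619]), 'torque': array([ 0.02102998, -0.05067374,  0.00415431]), 'finger_force': 0.0, 'grip_width': 0.9947196694560398}
top cam [0.32968019 0.0182565  1.11542324]
top wedge 0.95 [240. 376.] [ 0.383 -0.292  0.01 ]
top wedge 0.87 [302. 411.] [ 0.21  -0.384  0.01 ]
top wedge 0.66 [191. 404.] [ 0.527 -0.378  0.01 ]
top screen 0.84 [140. 267.] [0.679 0.022 0.01 ]
top fixture 0.89 [160. 265.] [0.619 0.028 0.01 ]
top screwdriver 0.73 [224. 165.] [0.429 0.313 0.01 ]
top phone 0.91 [131. 163.] [0.705 0.33  0.01 ]
top cleaner 0.67 [129. 394.] [ 0.717 -0
[... 226 characters left out ...]
8 [187. 370.] [ 0.409 -0.302  0.01 ]
side wedge 0.53 [197. 440.] [ 0.232 -0.409  0.01 ]
side wedge 0.52 [160. 358.] [ 0.525 -0.394  0.01 ]
side screen 0.74 [191. 234.] [0.696 0.01  0.01 ]
side screen 0.56 [298. 203.] [0.432 0.316 0.01 ]
side fixture 0.77 [206. 244.] [0.616 0.033 0.01 ]
side screwdriver 0.84 [296. 200.] [0.442 0.317 0.01 ]
side phone 0.96 [244. 137.] [0.699 0.34  0.01 ]
side cleaner 0.69 [134. 309.] [ 0.76  -0.404  0.01 ]
side flux_jar 0.72 [139. 343.] [ 0.647 -0.463  0.01 ]
side flux_jar 0.49 [206. 246.] [0.615 0.028 0.01 ]
side paste_jar 0.59 [140. 380.] [ 0.548 -0.549  0.01 ]
side parts_tray 0.83 [335.  90.] [0.525 0.552 0.01 ]
side tin 0.87 [358. 121.] [0.428 0.529 0.01 ]
```

View pics/top.png

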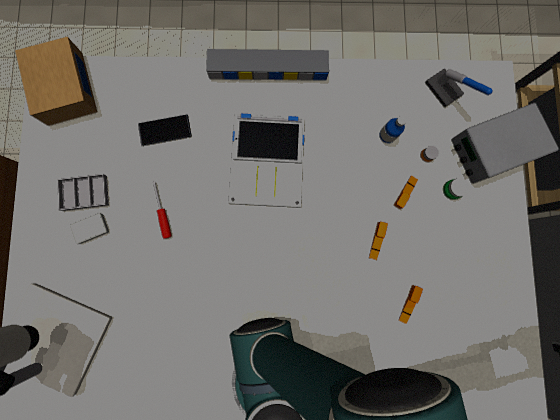

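View pics/side.png

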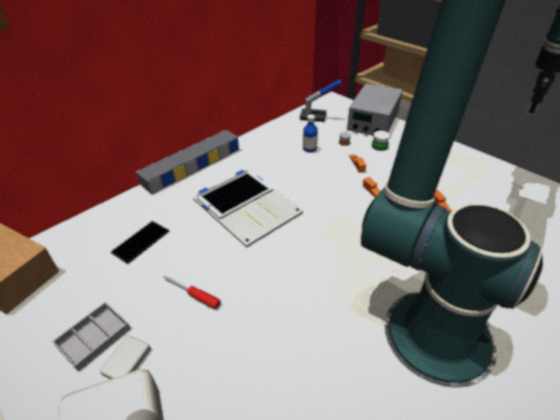

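The scene shows three orange wedges; the farthest is at top (191, 404), with the fixture at (160, 265) and the lane lines running down from the tablet. Next I'll take close crops to get precise poses.

```bash
python3 - <<'E'
from h import *
a=get_image("top"); b=get_image("side")
A=cv2.resize(a["pixels"][165:220,380:435,::-1],(500,500),interpolation=cv2.INTER_CUBIC)
B=cv2.resize(b["pixels"][145:180,340:375,::-1],(290,290),interpolation=cv2.INTER_CUBIC)
B=cv2.copyMakeBorder(B,0,210,0,0,0)
cv2.imwrite("pics/w.png",np.hstack([A,B]))
save(a,"f",(105,215,220,320),5)
print(a["mtx"],b["mtx"])
for n,im,p in(("top",a,(191,404)),("side",b,(160,358))):
  for r in outline_of(im,"wedge"):
    if np.hypot(*(np.array(r["location"])-p))<12:
      m=r["pixels"];c=np.argwhere(m).mean(0);print(n,m.sum(),c,np.round(ray(im,c,.01),4)); np.save(f"m_{n}.npy",m)
  for r in outline_of(im,"fixture")[:1]:
      m=r["pixels"];np.save(f"f_{n}.npy",m);k=cv2.minAreaRect(np.argwhere(m).astype(np.float32));print(m.sum(),[np.round(ray(im,q,.012),4) for q in cv2.boxPoints(k)])
  np.save(f"img_{n}.npy",im["pixels"])
E
```

```text
[[386.01042995   0.         277.64856518]
 [  0.         386.01042995 201.24800961]
 [  0.           0.           1.        ]] [[401.79403047   0.         274.89807591]
 [  0.         401.79403047 209.63090574]
 [  0.           0.           1.        ]]
top 340 [193.23529412 405.25882353] [ 0.5205 -0.3825  0.01  ]
6520 [array([0.7627, 0.1267, 0.012 ]), array([0.4889, 0.1361, 0.012 ]), array([ 0.478 , -0.0753,  0.012 ]), array([ 0.7523, -0.0925,  0.012 ])]
side 147 [162.88435374 357.85714286] [ 0.5155 -0.3801  0.01  ]
4568 [array([ 0.8706, -0.1407,  0.012 ]), array([0.7568, 0.1252, 0.012 ]), array([0.4271, 0.1428, 0.012 ]), array([ 0.477 , -0.0737,  0.012 ])]
```

View pics/w.png

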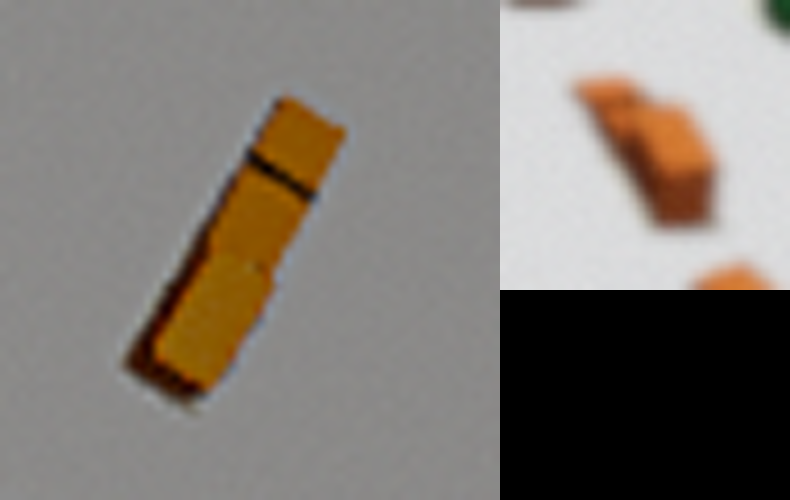

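View pics/f.png

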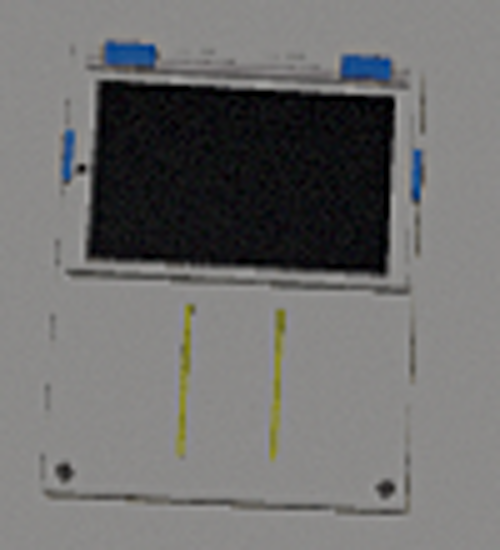

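The wedge crop shows its tip at the upper right (row 177.3, col 414.3) and the grip at the lower left. The fixture crop gives clear plate corners, lane lines and the screen's near edge. I'll fit both poses.

```bash
cat > fit.py <<'E'
from h import *
from scipy.optimize import minimize, least_squares
def T(p,q):
    x,y,a=p[:3]; c,s=np.cos(a),np.sin(a); q=np.array(q,float)
    return np.c_[x+c*q[:,0]-s*q[:,1], y+s*q[:,0]+c*q[:,1], q[:,2]]
def box(x0,x1,z0,z1): return [(x,y,z) for x in(x0,x1) for y in(-.012,.012) for z in(z0,z1)]
GR=box(-.022,.022,0,.032)
RA=[(x,y,z) for y in(-.012,.012) for x,z in((.022,0),(.022,.018),(.086,0),(.086,.002))]
def rend(im,p,roi,S=8,dz=0):
    r0,r1,c0,c1=roi; m=np.zeros(((r1-r0)*S,(c1-c0)*S),np.uint8)
    for P in(GR,RA):
        q=proj(im,T(p,np.array(P)+[0,0,dz])); k=np.c_[(q[:,1]+.5-c0)*S,(q[:,0]+.5-r0)*S]
        cv2.fillConvexPoly(m,cv2.convexHull(np.round(k).astype(np.int32)),255)
    return cv2.resize(m,(c1-c0,r1-r0),interpolation=cv2.INTER_AREA)/255.
def soft(im,roi):
    a=im["pixels"][roi[0]:roi[1],roi[2]:roi[3]].astype(float); s=1-a[...,2]/np.maximum(a[...,0],1)
    return np.clip((s-.1)/.6,0,1)
def fitw(ims,p0,dz=0):
    d=[(im,roi,soft(im,roi)) for im,roi in ims]
    f=lambda p:sum(((cv2.GaussianBlur(rend(im,p,roi,dz=dz),(0,0),.6)-s)**2).sum() for im,roi,s in d)
    best=None
    for da in(-.1,0,.1):
        r=minimize(f,np.array(p0)+[0,0,da],method="Nelder-Mead",options=dict(initial_simplex=np.array(p0)+[0,0,da]+np.array([[0,0,0],[.008,0,0],[0,.008,0],[0,0,.1]]),xatol=1e-5,fatol=1e-4))
        if best is None or r.fun<best.fun: best=r
    return best
E
python3 - <<'E'
from fit import *
a=get_image("top"); b=get_image("side")
ra,rb=(165,215,385,430),(150,178,345,370)
p0=[.505,-.388,-np.arctan2(.05,.09)+.1]
g=ray(a,(177.3,414.3),.001); print("tip",g)
p0=[.49,-.375,-.5]
for l in([(a,ra)],[(b,rb)],[(a,ra),(b,rb)]):
    r=fitw(l,p0); print(np.round(r.x,4),r.fun, "tip",T(r.x,[(.086,0,0)]))
pt=lambda x,y:((y+.5)/5-.5+105,(x+.5)/5-.5+220)
obs=np.array([pt(43,492),pt(410,512),pt(67,271),pt(410,291)])
mod=[(-.13,.105,.012),(-.13,-.105,.012),(0,.1,.0185),(0,-.1,.0185)]
f=least_squares(lambda p:(proj(a,T(p,mod))-obs).ravel(),[.6,.03,0]); print("fix",f.x,np.round(f.fun,2))
# yellow lines
for n,im in(("t",a),("s",b)):
    x=im["pixels"].astype(float); m=(x[...,0]-x[...,2]>40)&(x[...,1]-x[...,2]>40)
    q=proj(im,T(f.x,[(-.07,0,.012)]))[0]; print(n,q)
    rr,cc=np.nonzero(m); k=np.hypot(rr-q[0],cc-q[1])<30
    W=np.array([ray(im,(r,c),.012) for r,c in zip(rr[k],cc[k])])
    c,s=np.cos(f.x[2]),np.sin(f.x[2]); L=(W[:,:2]-f.x[:2])@np.array([[c,-s],[s,c]])
    for h in(L[:,1]>0,L[:,1]<0): print(n,h.sum(),L[h].mean(0)*1e3,np.polyfit(L[h,0],L[h,1],1)[0])
v=b["pixels"].copy(); 
P=[(-.13,.105,.012),(-.13,-.105,.012),(0,-.105,.012),(0,.1,.0205),(0,-.1,.0205),(.122,-.1,.0205),(.122,.1,.0205)]
q=proj(b,T(f.x,P)); S=6; r0,c0=160,185
V=cv2.resize(v[r0:r0+90,c0:c0+125,::-1],None,fx=S,fy=S,interpolation=cv2.INTER_CUBIC)
for y,x in q: cv2.circle(V,(int((x+.5-c0)*S),int((y+.5-r0)*S)),4,(0,0,255),1)
cv2.imwrite("pics/chk.png",V)
E
```

```text
tip [ 0.57015696 -0.41537821  0.001     ]
[ 0.4999 -0.3686 -0.5838] 14.76862833367953 tip [[ 0.57169675 -0.415957    0.        ]]
[ 0.5016 -0.3706 -0.6407] 19.750047840113908 tip [[ 0.5705399  -0.42197172  0.        ]]
[ 0.5002 -0.3688 -0.5857] 40.57501920208192 tip [[ 0.57185716 -0.4162867   0.        ]]
fix [ 0.6142708   0.02136007 -0.05334377] [ 0.1   0.29  0.06 -0.4  -0.    0.13 -0.15 -0.03]
t [184.67983437 266.06834592]
t 39 [-61.07420252  28.93587602] -0.002425764409493618
t 40 [-56.82614688 -24.88709269] 0.0007451817871767901
s [215.7992566  262.40010985]
s 14 [-51.52881689  26.65055504] -1.3250796018895812e-05
s 9 [-54.49767958 -27.26473398] -0.006904679809458236
```

View pics/chk.png

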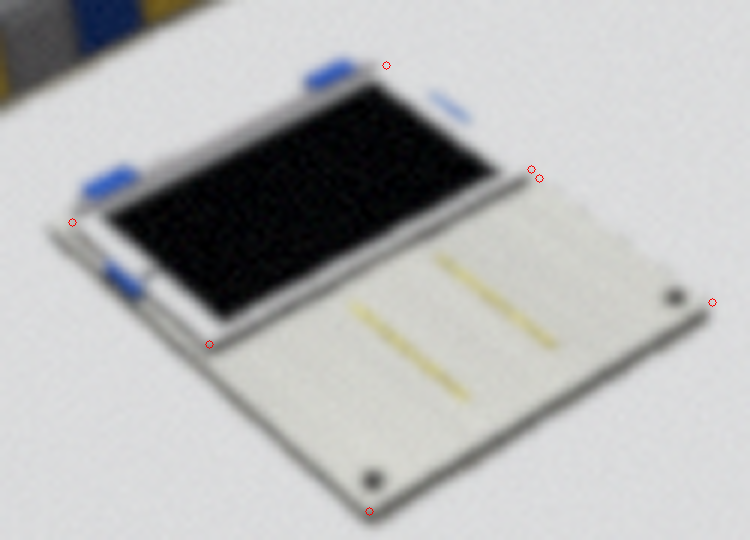

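Emit:
{"method": "arm_command", "body": {"rows": [20,-10,5,2,1,50,-25,10,5,1,80,-40,20,8,1,110,-55,25,12,1,140,-70,30,16,1,170,-85,40,20,1,200,-100,50,24,1,230,-115,55,28,1,260,-130,60,32,1,290,-145,70,36,1,320,-160,75,40,1,350,-175,80,43,1,375,-188,85,45,1,395,-198,90,46,1,404,-202.5,95,46.6,1,404,-202.5,95,46.6,1,404,-202.5,95,46.6,1]}}

```text
time_s: 3.2
tcp_pos: [0.4997, -0.3694, 0.1502]
eef_rot: [3.141, 0.0, -0.585]
force: [0.2, 1.0, -0.1]
grip_width: 0.998
finger_force: 0.0
```

```bash
cat > rel.py <<'E'
from h import *
import sys
from scipy.spatial.transform import Rotation as Ro
def rel(x,y,z,yaw):
    o=get_obs(); R=Ro.from_euler("xyz",o["eef_rot"]).as_matrix()
    d=R.T@(np.array([x,y,z])-o["tcp_pos"])*1e3
    print("t",o["time_s"],o["tcp_pos"],o["eef_rot"],"shift",np.round(d,1),"roll",np.degrees(o["eef_rot"][2]-yaw), o["force"],o["grip_width"])
if __name__=="__main__": rel(*map(float,sys.argv[1:5]))
E
python3 rel.py .5002 -.3688 .018 -.586
```

```text
t 3.2 [ 0.49972771 -0.36944144  0.1501814 ] [ 3.14105151e+00  4.79149932e-04 -5.85017468e-01] shift [ 1.000e-01 -9.000e-01  1.322e+02] roll 0.05629493030591375 [ 0.24439745  0.98960486 -0.06827565] 0.9981486298734248
```

Emit:
{"method": "arm_command", "body": {"rows": [0,0,30,0,1,0,0,60,0,1,0,0,90,0,1,0,0,110,0,1,0,0,122,0,1,0,0,130,0,1,0,0,132,0,1,0,0,132,0,1,0,0,132,0,0,0,0,132,0,0,0,0,132,0,0,0,0,132,0,0,0,0,132,0,0,0,0,132,0,0,0,0,132,0,0,0,0,132,0,0]}}

```text
time_s: 4.8
tcp_pos: [0.5008, -0.3694, 0.0189]
eef_rot: [3.142, -0.001, -0.585]
force: [-0.3, -0.1, 5.7]
grip_width: 0.269
finger_force: 59.8
```

Emit:
{"method": "arm_command", "body": {"rows": [0,0,-5,0,0,0,0,-20,0,0,0,0,-45,0,0,0,0,-70,0,0,0,0,-95,0,0,0,0,-110,0,0,0,0,-110,0,0,0,0,-110,0,0]}}

```text
time_s: 5.6
tcp_pos: [0.5, -0.3689, 0.1281]
eef_rot: [-3.142, 0.0, -0.586]
force: [-1.0, 0.3, -0.6]
grip_width: 0.268
finger_force: 59.3
```

```bash
python3 - <<'E'
from math import *
from rel import *
yaw=-.0533; x,y=.6143,.0222
s=-.130   # wedge origin in fixture x: tip 44 mm before edge
rel(x+s*cos(yaw),y+s*sin(yaw),.129,yaw)
E
```

```text
t 5.6 [ 0.50000119 -0.36886829  0.12809497] [-3.14158027e+00  2.03095404e-04 -5.85525514e-01] shift [-232.9 -323.1   -0.9] roll -30.494275722258717 [-0.96925548  0.32104089 -0.63786986] 0.2677889266515381
```

Emit:
{"method": "arm_command", "body": {"rows": [-5,-8,0,-1,0,-20,-28,0,-3,0,-38,-53,0,-5,0,-58,-80,0,-7.5,0,-79,-109,0,-10,0,-100,-139,0,-13,0,-121,-168,0,-16,0,-142,-197,0,-18.5,0,-162,-225,0,-21,0,-182,-252,0,-24,0,-200,-278,0,-26.5,0,-216,-300,0,-28.5,0,-227,-315,0,-30,0,-232,-322,0,-30.5,0,-233,-323,0,-30.5,0,-233,-323,0,-30.5,0,-233,-323,0,-30.5,0]}}

```text
time_s: 7.3
tcp_pos: [0.4844, 0.0282, 0.128]
eef_rot: [3.141, 0.001, -0.054]
force: [-0.6, 1.0, -0.7]
grip_width: 0.27
finger_force: 59.2
```

```bash
python3 - <<'E'
from math import *
from rel import *
yaw=-.0533; x,y=.6143,.0222; s=-.130
rel(x+s*cos(yaw),y+s*sin(yaw),.0315,yaw)
a=get_image("top");b=get_image("side")
save(a,"t2",(100,230,200,330),6);save(b,"s2",(140,260,180,320),5)
E
```

```text
t 7.3 [0.4844146  0.02817823 0.12798221] [ 3.14123953e+00  5.62487564e-04 -5.40828501e-02] shift [ 0.1 -1.  96.5] roll -0.044854008758267554 [-0.61546305  0.9692073  -0.69862067] 0.26973955036861086
```

View pics/s2.png

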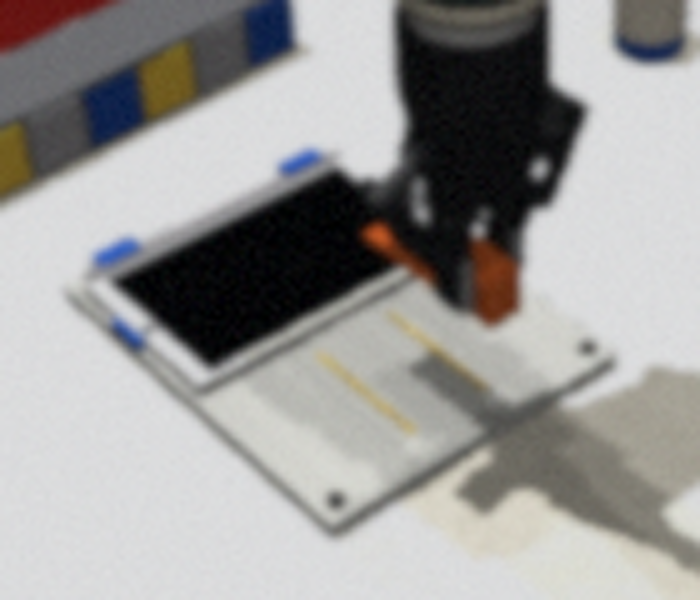

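The side view shows the wedge held level, pointing at the tablet over the lane, with its tip at about (row 187, col 255). Next is lowering it to the plate.

Emit:
{"method": "arm_command", "body": {"rows": [0,-0.5,15,0,0,0,-1,35,0,0,0,-1,55,0,0,0,-1,73,0,0,0,-1,84,0,0,0,-1,91,0,0,0,-1,94,0,0,0,-1,94,0,0,0,-1,94,0,0]}}

```text
time_s: 8.3
tcp_pos: [0.4854, 0.0299, 0.035]
eef_rot: [-3.141, -0.001, -0.053]
force: [-0.4, 0.5, -0.8]
grip_width: 0.271
finger_force: 59.2
```

Emit:
{"method": "arm_command", "body": {"rows": [0,0,0.5,0,0,0,0,1,0,0,0,0,1.5,0,0,0,0,2,0,0,0,0,2,0,0]}}

```text
time_s: 8.8
tcp_pos: [0.4846, 0.0299, 0.0322]
eef_rot: [3.142, 0.0, -0.053]
force: [0.3, 0.2, -0.9]
grip_width: 0.271
finger_force: 59.2
```

Emit:
{"method": "arm_command", "body": {"rows": [0,0,0.5,0,0,0,0,1,0,0,0,0,1,0,0]}}

```text
time_s: 9.1
tcp_pos: [0.4845, 0.0299, 0.0312]
eef_rot: [3.142, 0.0, -0.053]
force: [0.1, 0.4, -0.7]
grip_width: 0.268
finger_force: 59.2
```

Emit:
{"method": "arm_command", "body": {"rows": [0,0,0.5,0,0,0,0,0.5,0,0]}}

```text
time_s: 9.3
tcp_pos: [0.4847, 0.0299, 0.0309]
eef_rot: [3.142, -0.0, -0.053]
force: [-0.3, 0.2, 0.3]
grip_width: 0.27
finger_force: 59.5
```

Emit:
{"method": "arm_command", "body": {"rows": [0,0,0.5,0,0,0,0,0.5,0,0]}}

```text
time_s: 9.5
tcp_pos: [0.4847, 0.0299, 0.0309]
eef_rot: [3.142, 0.0, -0.053]
force: [-3.5, -0.1, 4.9]
grip_width: 0.269
finger_force: 60.2
```

```bash
python3 - <<'E'
from fit import *
a=get_image("top");b=get_image("side");o=get_obs();print(o["force"],o["tcp_pos"])
save(a,"t3",(100,230,210,330),6)
fx=[.6143,.0222,-.0533]
for n,im in(("top",a),("side",b)):
    x=im["pixels"].astype(float); s=1-x[...,2]/np.maximum(x[...,0],1)
    print(n,"predicted tip",proj(im,T(fx,[(-.044,-.012,.012),(-.044,.012,.012),(-.044,.012,.014)])))
    q=proj(im,T(fx,[(-.07,0,.02)]))[0]
    m=(s>.45)&(x[...,0]>60)&(x[...,1]<.75*x[...,0]); rr,cc=np.nonzero(m);k=np.hypot(rr-q[0],cc-q[1])<35
    print(n,q,k.sum(),rr[k].min(),[ (r,c) for r,c in zip(rr[k],cc[k]) if r<rr[k].min()+2])
E
```

```text
[-1.71839365 -0.62754186  4.43894823] [0.48464536 0.02991893 0.03081989]
top predicted tip [[176.15830251 270.38756295]
 [175.70085871 262.17290355]
 [175.5537934  262.16216683]]Traceback (most recent call last):
  File "<stdin>", line 10, in <module>
    return umr_minimum(a, axis, None, out, keepdims, initial, where)
ValueError: zero-size array to reduction operation minimum which has no identity
```

View pics/t3.png

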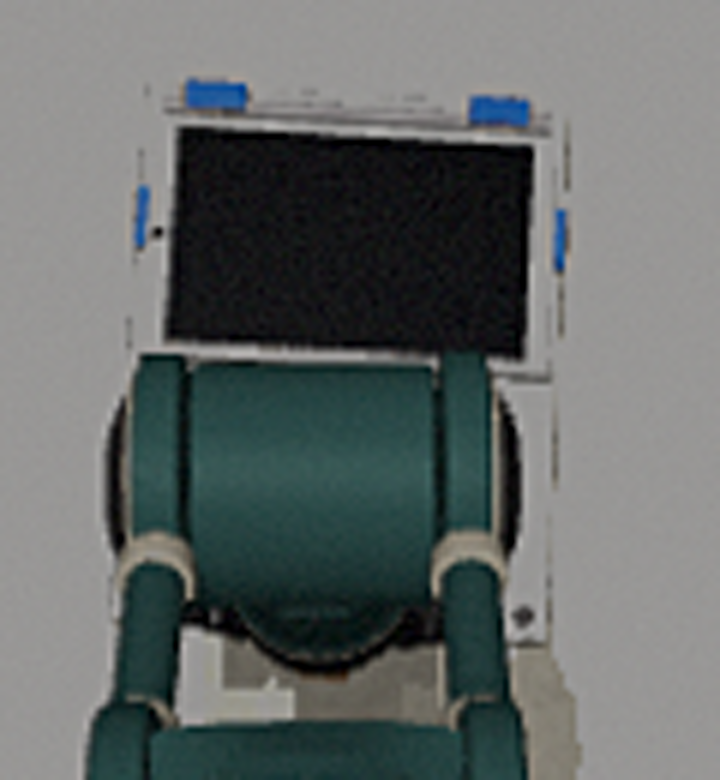

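The arm hides the wedge from the top camera and the wedge is seated (about 4.5 N). I'll push until the tip is 3–4 mm short of the edge, then check with the side camera.

Emit:
{"method": "arm_command", "body": {"rows": [3,0,0,0,0,8,0,0,0,0,14,0,0,0,0,20,0,0,0,0,26,0,0,0,0,31,0,0,0,0,35,0,0,0,0,37,0,0,0,0,38,0,0,0,0,38,0,0,0,0]}}

```text
time_s: 10.6
tcp_pos: [0.5211, 0.028, 0.0309]
eef_rot: [3.142, 0.004, -0.053]
force: [-8.0, 0.8, 11.1]
grip_width: 0.27
finger_force: 60.8
```

```bash
cat > look.py <<'E'
from fit import *
import sys
fx=[.6143,.0222,-.0533]
b=get_image("side");o=get_obs();print(o["time_s"],o["force"],o["tcp_pos"],o["grip_width"])
c,s=np.cos(fx[2]),np.sin(fx[2]); d=o["tcp_pos"][:2]-fx[:2]
xo=c*d[0]+s*d[1]; yo=-s*d[0]+c*d[1]; print("TCP in fixture",xo*1e3,yo*1e3,"tip",(xo+.086)*1e3)
S=10;r0,c0=178,215;V=cv2.resize(b["pixels"][r0:r0+55,c0:c0+75,::-1],None,fx=S,fy=S,interpolation=cv2.INTER_CUBIC)
P=[(xo+.086,yo+.012,.014),(xo+.086,yo-.012,.014),(xo+.058,yo+.012,.021),(xo+.058,yo-.012,.021),(xo+.022,yo+.012,.03),(xo+.022,yo+.012,.012),(0,.1,.0205),(0,.05,.0205),(0,0,.0205),(0,.05,.017),(0,-.027,.0205)]
for (y,x),l in zip(proj(b,T(fx,P)),P): cv2.circle(V,(int((x+.5-c0)*S),int((y+.5-r0)*S)),3,(0,0,255) if l[0]!=0 else (0,255,0),1)
cv2.imwrite(f"pics/{sys.argv[1]}.png",V)
E
python3 look.py l1
```

```text
10.65 [-7.02322652  0.65554602 10.52869659] [0.52111794 0.02799917 0.03086294] 0.2664770297325593
TCP in fixture -93.35867814241816 0.8266785129556857 tip -7.358678142418168
```

View pics/l1.png

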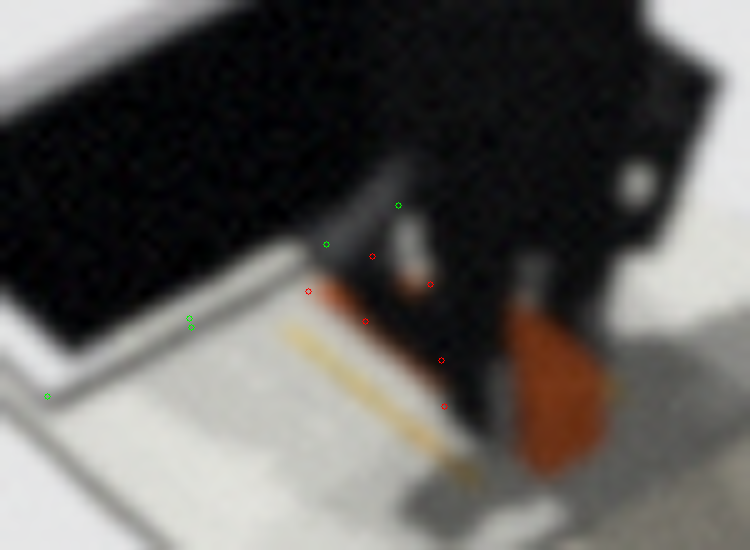

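The side crop shows the tip at about crop (315, 285), just short of the screen edge, with the wedge flat and inside the lane. Down force has grown to 10 N, so I'll ease it, then measure lift by registering the screen against baseline frames.

Emit:
{"method": "arm_command", "body": {"rows": [0,0,-0.4,0,0,0,0,-0.7,0,0,0,0,-0.7,0,0]}}

```text
time_s: 10.95
tcp_pos: [0.5227, 0.0279, 0.0309]
eef_rot: [-3.142, -0.0, -0.053]
force: [-0.3, 0.1, -0.3]
grip_width: 0.273
finger_force: 59.3
```

```bash
cat > lift.py <<'E'
from fit import *
import os
from scipy.optimize import minimize_scalar
fx=[.6143,.0222,-.0533]
N=4; ims=[get_image("side") for _ in range(N)]; b=ims[0]
g=np.mean([i["pixels"].astype(np.float32).mean(2) for i in ims],0)
if not os.path.exists("base.npy"): np.save("base.npy",g)
B=np.load("base.npy")
xs,ys=np.meshgrid(np.arange(.001,.10,.0015),np.arange(.035,.098,.0015)); xs,ys=xs.ravel(),ys.ravel()
def smp(G,th):
    h=.122-xs   # from hinge at x=.122,z=.017
    q=proj(b,T(fx,np.c_[.122-h*np.cos(th)+.0035*np.sin(th)*0,ys,.0205+h*np.sin(th)])).astype(np.float32)
    return cv2.remap(G,q[:,1].copy(),q[:,0].copy(),cv2.INTER_CUBIC).ravel()
s0=smp(B,0)
f=lambda t:((smp(g,t)-s0)**2).mean()
ts=np.arange(-.02,.09,.002); t0=ts[np.argmin([f(t) for t in ts])]
r=minimize_scalar(f,bounds=(t0-.003,t0+.003),method="bounded")
o=get_obs(); c,s=np.cos(fx[2]),np.sin(fx[2]); d=o["tcp_pos"][:2]-fx[:2]
print("t",o["time_s"],"lift mm",r.x*122,"res",r.fun,f(0),"tip x,y",(c*d[0]+s*d[1]+.086)*1e3,(-s*d[0]+c*d[1])*1e3,"z",o["tcp_pos"][2],"F",o["force"],o["grip_width"],o["eef_rot"])
E
python3 lift.py; python3 lift.py
```

```text
t 11.15 lift mm 7.642110071235797e-05 res 2.3718742e-07 0.0 tip x,y -5.732549155978262 0.7945670094686762 z 0.030881336086016023 F [ 0.12261846  0.23893269 -0.74885275] 0.2690737681170797 [-3.14157229e+00 -1.69116197e-04 -5.31621584e-02]
t 11.35 lift mm -0.0014339268138245606 res 2.4224885 2.4216838 tip x,y -5.887478742114566 0.7510767899902093 z 0.03087325696066344 F [ 0.00132206 -1.15256782 -0.93772665] 0.2661891025214504 [ 3.14157669e+00  9.15591834e-05 -5.32636974e-02]
```

Emit:
{"method": "arm_command", "body": {"rows": [2,0,0.1,0,0,4,0,0.2,0,0,6,0,0.2,0,0,8,0,0.2,0,0,10,0,0.2,0,0,12,0,0.2,0,0,14,0,0.2,0,0,16,0,0.2,0,0,18,0,0.2,0,0,20,0,0.2,0,0,22,0,0.2,0,0,22,0,0.2,0,0]}}

```text
time_s: 12.55
tcp_pos: [0.5425, 0.0268, 0.0308]
eef_rot: [3.141, 0.005, -0.053]
force: [-10.3, 0.3, 12.0]
grip_width: 0.267
finger_force: 60.8
```

```bash
python3 lift.py
```

```text
t 12.75 lift mm 0.11655756707728625 res 4.5843096 4.6824574 tip x,y 14.10098101217326 0.7977732761775022 z 0.030861014291476724 F [-10.2793416    1.30099551  11.29509583] 0.2680977866316905 [ 3.14148024  0.00450204 -0.05319416]
```

Emit:
{"method": "arm_command", "body": {"rows": [1,0,-0.2,0,0,2.5,0,-0.4,0,0,4,0,-0.4,0,0,5.5,0,-0.4,0,0,7,0,-0.4,0,0,8,0,-0.4,0,0,8,0,-0.4,0,0]}}

```text
time_s: 13.45
tcp_pos: [0.5474, 0.0265, 0.0308]
eef_rot: [3.141, 0.011, -0.053]
force: [-18.2, 0.4, 17.5]
grip_width: 0.271
finger_force: 61.8
```

```bash
python3 lift.py
```

```text
t 13.65 lift mm 1.1848964555822186 res 15.522158 47.565784 tip x,y 19.006912138838928 0.7750881382841963 z 0.030838204181883183 F [-17.50467684   0.73928738  17.56139756] 0.2700963764987245 [ 3.14122962  0.01090425 -0.05307908]
```

Emit:
{"method": "arm_command", "body": {"rows": [0,0,-0.2,0,0,0,0,-0.4,0,0,0,0,-0.6,0,0,0,0,-0.6,0,0]}}

```text
time_s: 14.05
tcp_pos: [0.5484, 0.0265, 0.0309]
eef_rot: [3.141, 0.009, -0.053]
force: [-13.0, 0.8, 9.8]
grip_width: 0.273
finger_force: 60.7
```

```bash
python3 lift.py
```

```text
t 14.25 lift mm 1.4814425848081447 res 14.527527 68.13992 tip x,y 19.915755680400117 0.7748246825581618 z 0.030821102312169772 F [-12.82546933   1.25072124  10.45872711] 0.26719552897435705 [ 3.14133024  0.00887611 -0.05313171]
```

Emit:
{"method": "arm_command", "body": {"rows": [1,0,-0.2,0,0,2,0,-0.3,0,0,3,0,-0.4,0,0,4,0,-0.4,0,0,5,0,-0.4,0,0,5,0,-0.4,0,0]}}

```text
time_s: 14.85
tcp_pos: [0.5541, 0.0262, 0.0309]
eef_rot: [3.141, 0.007, -0.053]
force: [-9.6, 0.5, 5.5]
grip_width: 0.271
finger_force: 60.2
```

```bash
python3 lift.py
```

```text
t 15.05 lift mm 3.223789136772764 res 17.254488 272.1411 tip x,y 25.669610947150158 0.7454481821169909 z 0.030855427774695215 F [-9.51185544  1.18480205  6.06312285] 0.2760935649542096 [ 3.14132917  0.00722569 -0.05310889]
```

Emit:
{"method": "arm_command", "body": {"rows": [1,0,0,0,0,2,0,0,0,0,3,0,0,0,0,3.5,0,0,0,0,3.5,0,0,0,0]}}

```text
time_s: 15.55
tcp_pos: [0.5575, 0.026, 0.0309]
eef_rot: [3.141, 0.007, -0.053]
force: [-9.9, 0.5, 6.5]
grip_width: 0.272
finger_force: 60.3
```

```bash
python3 lift.py; python3 look.py l2
```

```text
t 15.75 lift mm 3.9362204835559136 res 11.215139 400.55502 tip x,y 29.064838952900878 0.7550356464550408 z 0.030863093993932462 F [-9.88849026  1.13011932  6.10664718] 0.2706921661821873 [ 3.14134818  0.00743564 -0.0531575 ]
15.8 [-9.95713683  1.10791489  4.66822441] [0.55751123 0.02598801 0.03087688] 0.2682138268384579
TCP in fixture -56.909924655110515 0.7572254139985848 tip 29.090075344889478
```

View pics/l2.png

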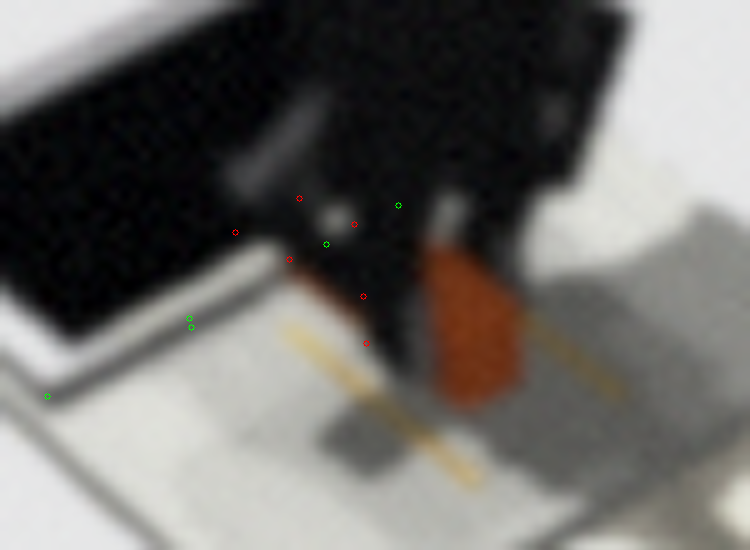

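The side crop shows the near edge raised about one pixel off the body, with a dark gap from (50, 400) to (280, 285). The predicted black-line point at (289, 259) lies at the edge. Lift reads 3.9 mm and steady, with the wedge still gripped.

```bash
python3 -c "
from bench import *
print(finish_job())"
```

```text
the job is handed in; nothing more can be done
None
```

The job is handed in: the farthest orange wedge is held flat in the lane with its tip about 28 mm under the screen, and the near edge is lifted about 3.9 mm by the side camera.

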